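# Pack the last glass plate and close the carton

## Robot

A 6-joint arm with a two-finger parallel gripper is mounted at the origin on the work surface. World frame = base frame: x ahead of the robot, y to its left, z up, the work surface at z = 0. Lengths are in m, angles in rad, forces in N, time in s.
With the tool pointing down it reaches from about 0.375 to 0.975 m from the base axis. Payload 3.8 kg.
Tool frame: the origin (TCP) lies midway between the tips of the shut fingers; the grasp point (between the pads) lies 19 mm behind it; z points along the fingers, y is the line along which they close (so a half turn about z gives the same grasp; the last joint's range is limited). The gripper opens to 88 mm and grips with 3 to 60 N. Pads are 18 mm wide; open, the fingers measure 123 mm over their backs; the gripper's body (75 mm by 187 mm) begins 45 mm behind the grasp point.
Start: joints at [1.225, 0.264, 1.604, -0, 1.274, -0.037], TCP at [0.205, 0.643, 0.239] pointing down, gripper open.
Joint ranges: [-2.63, 2.63], [-0.94, 2.18], [0.31, 2.57], [-1.31, 4.45], [0, 2.66], [-2.55, 2.55]. Speed limits (rad/s): [2.57, 2.57, 3.14, 3.14, 3.14, 3.14].

## Interface

Orientations are given as a unit quaternion [w, x, y, z].
In Python, from station import env, jaws, kin, vision, job_done, current_time_s, current_joint_pos, current_qvel, current_joint_efforts, current_ee_pos, current_tool_rot, current_ft_force, current_ft_torque, current_finger_gap, current_gripper_force gives the robot as it stands. Calls block until the motion is done:
- env.goto(position, orientation): joint-space move of the TCP to a pose.
- env.line_to(position, frame=None, vel=0.15): straight line of the TCP; frame=None keeps the orientation; vel is the mean speed in m/s.
- env.goto_joints(angles): joint-space move.
- jaws.grip(opening): opening from 0.0 (shut) to 1.0 (fully open); the grip force is fixed at half the most; returns when the fingers have stopped.
- env.pause(seconds).
- kin.ik(position, orientation): joint angles nearest the present ones, or None.
- vision.snapshot(name): name is "side" or "top" or "wrist"; returns a dict with "color" (420x560x3 uint8, red, green, blue), "vfov" (degrees; the focal length in pixels is half the picture's height over the tangent of half this angle, whatever the lens; pixels are square), "cx", "cy" (the principal point, pixels), "T" (4x4, takes a point from camera to world coordinates); the wrist camera has in their place "T_tool_cam" (4x4, takes a point from camera to tool coordinates, whose origin is the TCP and whose axes are the flange's). Camera axes: x right, y down, z forward; pixel columns grow to the right and rows downward; lengths in m; the calibration is good to about 2 mm. A picture is of the moment at which its call begins: read the wrist's pose just before it. There is no depth.
A pose or a line that the arm cannot do raises env.PlanningError and nothing moves.
- job_done(): hands the job in; it is judged then, once.
Trained networks look in a picture, given as the dict that the camera call returned (one of the last four; its "shot" number tells which), for a name from the list of things; names that differ only in an ending like _2 or _b are one class to them, and where a whole thing is asked for, a point or a joint stands for the part that bears it (a point fixed in the world has none). Each returns a list of dicts, best first, with "p" (0 to 1); they miss things now and then, are a little off and sometimes report something else, mostly with a low value. They report only what shows in the picture. A call takes as long as a camera call. They do not tell look-alikes from the thing itself.
- vision.cut_out(picture, label): "mask" (420x560 bool, what is visible of it).
- vision.landmark_of(picture, label): "at" ([x, y, z] in m, in world coordinates, good to about 4 mm: a listed point, or the origin of a listed thing).
Readings, each from a call of its own:
- current_time_s(): time.
- current_joint_pos(): joint angles.
- current_qvel(): joint speeds.
- current_joint_efforts(): joint torques, N m.
- current_ee_pos(): TCP position.
- current_tool_rot(): TCP orientation.
- current_ft_force(): force on the tool from outside, world axes, zero at the start.
- current_ft_torque(): the same for the moment, N m.
- current_finger_gap(): opening from 0.0 (shut) to 1.0 (fully open).
- current_gripper_force(): force on a finger pad.
Only numpy, scipy, OpenCV 4.12 (cv2) and the standard library are available. Lean on these libraries where they do the work, as an engineer would, in place of code of your own. Each camera call takes 0.05 s, during which the arm holds its last target. There are 200 camera calls.

## Task

Take the glass plate that leans in the wooden drying stand and stand it on edge, fully down, in the free slot of the rack inside the carton, then let go. Next fold both side flaps down flat, and only after that fold the sprung lid over them and slowly press its front edge down until it clicks into the catch and stays shut by itself. Press as hard as the catch needs but do not crush the lid, leave the plate already packed upright in its slot, and do not disturb the things lying around.

Things in the scene. Friction and masses are not known exactly. Their poses are not given: they have to be found in the camera images.
- plate: the green-tinted glass plate to pack, 90 wide (its x) x 6 thick (its y) x 100 tall (its z), about 95 to 190 g. Origin: middle of its bottom edge; z points up along the plate. It starts leaning 0.43 rad (25 degrees) off vertical in the stand, top towards the stand's +y. Only its upper 45 mm stands clear of the stand's back rest
- packed_plate: an identical glass plate already standing in one of the two slots of the carton's rack; origin: middle of its bottom edge, z up
- free_slot: the free slot of the rack; origin: middle of the slot on the carton's floor (4 mm above the table), where the middle of the plate's bottom edge must come; x along the slot, z up. The slot is 9 mm wide between two ribs 100 mm long and 8 mm thick whose tops are 41 mm above the floor; the two slots are 70 mm apart. Plates may sit anywhere along the slot
- stand: wooden drying stand, base 100 x 110 x 12, fixed; origin on the table, under the middle of the leaning plate's bottom edge (which is 30 mm up). Its sloping back rest is behind the plate on its +y side, 80 wide, 8 thick, 55 up along the plate
- carton: cardboard carton, fixed, outer 130 (x) x 170 (y) x 115 high, 4 mm walls; origin: middle of its underside; lid hinged along its +x (far) rim, side flaps along its +y (left) and -y (right) rims. A black plastic roller catch, 50 wide, on the middle of the front (-x) wall sticks out 21 mm; its top is 118 to 130 mm above the table, differing from carton to carton
- left_flap (a joint): hinge angle of the left side flap, a 3 mm thick board 108 mm long, 60 mm from hinge to free edge: 0 = folded flat over the carton, 1.57 = standing up, more = leaning outwards (to 2.4). Starts leaning outwards. Light friction hinge: stays where it is left (about 1 N at its edge moves it)
- right_flap (a joint): the same for the right side flap, mirrored
- lid (a joint): angle of the lid, 132 mm hinge to edge, 170 wide, 3 thick: 0 = flat, 1.57 = upright, more = leaning back. Sprung: unlatched it rises nearly upright (2 N holds it). Pressed at the middle of its front edge it meets the catch, snaps past at 12 N and 10 mm lower lands on a hard stop, latched, at 0 to 0.09, differing by carton: feel for it. Over 45 N crushes it: press slowly (1 cm/s)
- left_flap_hinge (a point): middle of the left flap's hinge line, 116.5 mm above the table and 83.5 mm from the carton's centre plane
- right_flap_hinge (a point): middle of the right flap's hinge line, likewise
- left_flap_edge (a point): middle of the left flap's free edge, 60 mm from its hinge
- right_flap_edge (a point): middle of the right flap's free edge, 60 mm from its hinge
- lid_hinge (a point): middle of the lid's hinge line, 122 mm above the table; the lid's board is centred on this line, 1.5 mm to each face
- lid_edge (a point): middle of the lid's front edge, 132 mm from the hinge
- brush: bystander: a flat brush lying on the table
- jar: bystander: a closed glass jar, 60 across, 90 high
- cap: bystander: a black disc, 70 across, 12 thick
Not all that is in view belongs to the job. What is meant by the carton is not turquoise, and is the smaller of those in its own colour.

How it is judged:
By the outcome, as a careful person would: the job done as asked, in the order asked, and still so for the second after the job is handed in, with the robot touching nothing.
It also fails if it takes over 67 s, if anything falls off the work surface, if the arm or the gripper's body presses on something with over 40 N, if the wrist force passes 120 N, or if a joint passes its speed limit or range.

## Working session

There is one attempt and no reset: what is moved stays moved. The work goes in short steps, each a Python script; the robot and the scene stay as the last script left them, time stands still between calls to the robot, and variables do not carry over. Pictures are saved under pics/ and viewed, at most 10 in all, crops included, and the job is handed in when it is done.

```bash
ls; mkdir -p pics; python3 - <<'E'
from station import *
import cv2,numpy as np
print(current_time_s())
ims=[]
for n in ["side","top"]:
    s=vision.snapshot(n); ims.append(s); cv2.imwrite(f"pics/{n}0.png",s["color"][:,:,::-1])
    print(n,s["vfov"],s["cx"],s["cy"],np.round(s["T"],3).tolist())
    for l in ["plate","packed_plate","free_slot","stand","carton","left_flap_hinge","right_flap_hinge","lid_hinge","left_flap_edge","right_flap_edge","lid_edge","brush","jar","cap"]:
        print(l,[(round(d["p"],2),np.round(d["at"],3).tolist()) for d in vision.landmark_of(s,l)[:4]])
print(current_time_s())
E
```

```text
pics
0.0
side 54.38577662450842 278.0317212662713 206.8973469772832 [[0.984, -0.145, 0.105, 0.415], [-0.178, -0.755, 0.631, -0.706], [-0.013, -0.639, -0.769, 0.861], [0.0, 0.0, 0.0, 1.0]]
plate [(0.64, [0.453, 0.24, 0.03])]
packed_plate [(0.91, [0.514, -0.024, 0.001]), (0.41, [0.444, 0.244, -0.001])]
free_slot [(0.74, [0.427, -0.383, 0.001])]
stand [(0.85, [0.445, 0.245, 0.002])]
carton [(0.94, [0.299, -0.185, -0.0]), (0.93, [0.517, -0.058, -0.001]), (0.64, [0.745, -0.279, 0.002])]
left_flap_hinge [(0.88, [0.514, 0.025, 0.115])]
right_flap_hinge [(0.68, [0.516, -0.143, 0.118]), (0.59, [0.297, -0.268, 0.112])]
lid_hinge [(0.91, [0.581, -0.05, 0.12]), (0.88, [0.364, -0.19, 0.122]), (0.66, [0.83, -0.261, 0.16])]
left_flap_edge [(0.74, [0.711, 0.182, -0.002]), (0.65, [0.509, 0.042, 0.175])]
right_flap_edge [(0.46, [0.519, -0.173, 0.168])]
lid_edge [(0.73, [0.622, -0.054, 0.248]), (0.7, [0.513, 0.023, 0.116]), (0.69, [0.238, -0.181, 0.126]), (0.68, [0.655, -0.3, 0.161])]
brush [(0.86, [0.715, 0.183, -0.001])]
jar [(0.81, [0.426, -0.386, 0.003])]
cap [(0.65, [0.422, 0.126, -0.0])]
top 47.4
[... 322 characters left out ...]
02])]
stand [(0.72, [0.442, 0.243, -0.003])]
carton [(0.79, [0.517, -0.06, -0.003]), (0.73, [0.296, -0.185, 0.002])]
left_flap_hinge [(0.91, [0.511, 0.03, 0.122])]
right_flap_hinge [(0.82, [0.518, -0.143, 0.118])]
lid_hinge [(0.89, [0.827, -0.262, 0.156]), (0.88, [0.578, -0.056, 0.121]), (0.6, [0.365, -0.191, 0.123])]
left_flap_edge [(0.82, [0.515, 0.04, 0.174])]
right_flap_edge [(0.74, [0.512, 0.027, 0.121]), (0.69, [0.519, -0.178, 0.167])]
lid_edge [(0.77, [0.231, -0.182, 0.116]), (0.74, [0.617, -0.057, 0.249]), (0.72, [0.654, -0.295, 0.162])]
brush [(0.74, [0.708, 0.186, -0.004]), (0.47, [0.522, -0.089, 0.003])]
jar [(0.74, [0.423, -0.385, -0.006])]
cap [(0.63, [0.617, -0.059, 0.25])]
1.5
```

View pics/side0.png

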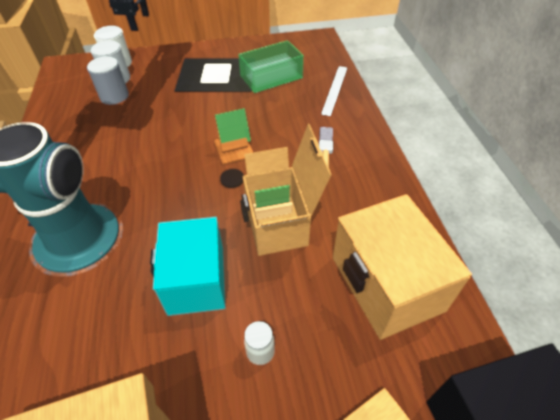

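View pics/top0.png

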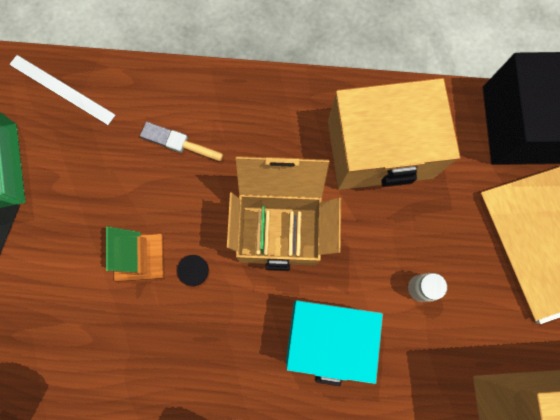

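The open carton I want shows at top-view pixel (280,225). Three things could be taken for it: the turquoise box (335,340), the big closed tan box (395,130), and the cut-off tan boxes at the right. The target is the small, open tan one. The green plate is at (123,250); the green tray at (5,165) and the packed plate (262,230) look similar to it. Next I take wrist views of both.

```bash
cat > h.py <<'E'
from station import *
import cv2,numpy as np,pickle
from scipy.spatial.transform import Rotation as R
from scipy.optimize import least_squares
def RQ(q): return R.from_quat([q[1],q[2],q[3],q[0]])
def Q(r): x,y,z,w=r.as_quat(); return [w,x,y,z]
def snap(n):
    p,q=np.array(current_ee_pos()),current_tool_rot()
    s=vision.snapshot(n)
    if n=="wrist":
        T=np.eye(4);T[:3,:3]=RQ(q).as_matrix();T[:3,3]=p
        s["Tw"]=T@np.array(s["T_tool_cam"])
    else: s["Tw"]=np.array(s["T"])
    return s
def proj(s,P):
    T=s["Tw"];c=(np.atleast_2d(P)-T[:3,3])@T[:3,:3]
    f=s["color"].shape[0]/2/np.tan(np.radians(s["vfov"])/2)
    return np.c_[s["cx"]+f*c[:,0]/c[:,2],s["cy"]+f*c[:,1]/c[:,2]]
def down(yaw=0): return R.from_euler('z',yaw)*RQ([0,1,0,0])
def marks(s,ls,k=3):
    for l in ls: print(l,[(round(d["p"],2),np.round(d["at"],3).tolist()) for d in vision.landmark_of(s,l)[:k]])
def save(s,name): cv2.imwrite("pics/"+name,s["color"][:,:,::-1])
def st(): print("t",current_time_s(),np.round(current_ee_pos(),4),"F",np.round(current_ft_force(),1),"gap",round(current_finger_gap(),3),round(current_gripper_force(),1))
E
python3 - <<'E'
from h import *
print(current_tool_rot())
S={}
for i,(x,y) in enumerate([(0.38,0.20),(0.48,0.16)]):
    env.goto([x,y,0.36],Q(down())); s=snap("wrist"); S["p%d"%i]=s; save(s,f"p{i}.png")
    marks(s,["plate","stand"])
    m=vision.cut_out(s,"plate"); s["mask"]=m[0]["mask"] if m else None
for i,(x,y) in enumerate([(0.42,-0.03),(0.48,-0.09)]):
    env.goto([x,y,0.46],Q(down())); s=snap("wrist"); S["c%d"%i]=s; save(s,f"c{i}.png")
    marks(s,["carton","free_slot","packed_plate","left_flap_hinge","right_flap_hinge","lid_hinge","left_flap_edge","right_flap_edge","lid_edge"],2)
print(s["vfov"],np.round(s["T_tool_cam"],3).tolist())
s=snap("side");save(s,"side1.png")
pickle.dump(S,open("S.pkl","wb")); st()
a=[cv2.imread(f"pics/{n}.png") for n in ["p0","p1","c0","c1"]]
g=np.vstack([np.hstack(a[:2]),np.hstack(a[2:])]);cv2.imwrite("pics/g.png",cv2.resize(g,(800,600),interpolation=cv2.INTER_AREA))
E
```

```text
[-7.00962617e-06  1.53787882e-01  9.88103885e-01  7.54127347e-06]
plate [(0.71, [0.447, 0.247, 0.03])]
stand [(0.7, [0.443, 0.242, -0.002])]
plate [(0.63, [0.449, 0.245, 0.03])]
stand [(0.6, [0.444, 0.242, -0.005])]
carton [(0.79, [0.514, -0.058, -0.002]), (0.65, [0.301, -0.187, -0.0])]
free_slot [(0.58, [0.518, -0.091, 0.008])]
packed_plate [(0.72, [0.517, -0.024, 0.005])]
left_flap_hinge [(0.61, [0.514, 0.026, 0.116]), (0.36, [0.446, 0.246, 0.033])]
right_flap_hinge [(0.6, [0.519, -0.14, 0.113])]
lid_hinge [(0.72, [0.368, -0.188, 0.127]), (0.71, [0.582, -0.056, 0.122])]
left_flap_edge [(0.82, [0.513, 0.038, 0.179])]
right_flap_edge [(0.45, [0.422, -0.384, -0.003])]
lid_edge []
carton [(0.98, [0.743, -0.276, 0.0]), (0.77, [0.3, -0.185, -0.001])]
free_slot []
packed_plate [(0.89, [0.515, -0.02, 0.006])]
left_flap_hinge [(0.95, [0.514, 0.024, 0.118])]
right_flap_hinge [(0.71, [0.517, -0.14, 0.116])]
lid_hinge [(0.98, [0.368, -0.188, 0.126]), (0.64, [0.582, -0.055, 0.119])]
left_flap_edge [(0.9, [0.512, 0.036, 0.177]), (0.57, [0.44, 0.243, -0.0])]
right_flap_edge [(0.55, [0.521, -0.174, 0.166])]
lid_edge [(0.89, [0.23, -0.182, 0.124]), (0.68, [0.615, -0.054, 0.246])]
71.65870146557 [[0.0, -0.96, -0.279, 0.071], [1.0, 0.0, 0.001, 0.0], [-0.0, -0.279, 0.96, -0.147], [0.0, 0.0, 0.0, 1.0]]
t 6.575 [ 0.4798 -0.0897  0.4602] F [-0.4 -0.6 -0.2] gap 1.001 0.0
```

View pics/g.png

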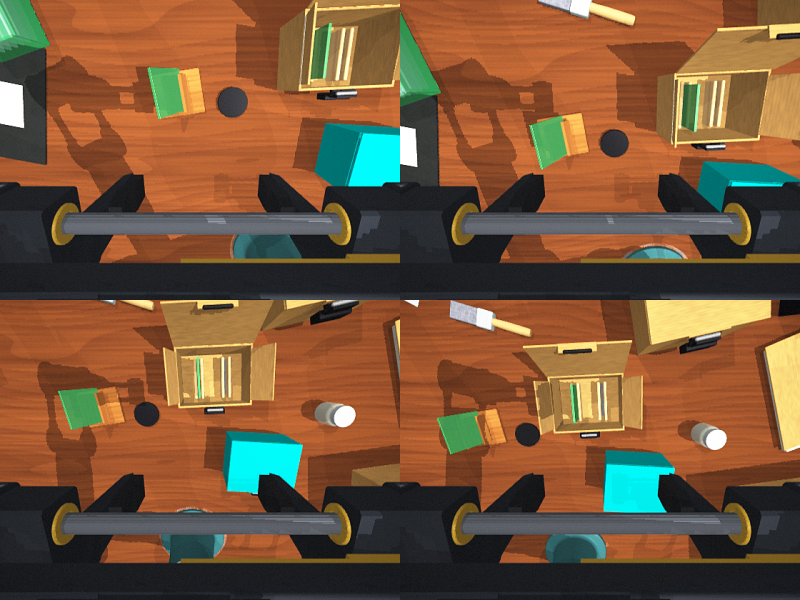

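View pics/side1.png

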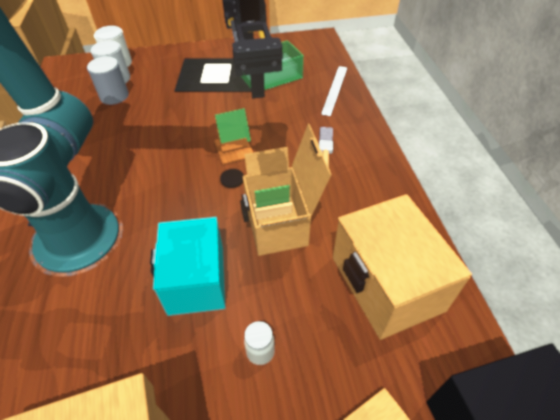

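Views agree: the target carton sits at about (0.515,-0.058), and the gripper body is widest along its closing axis. I'll fit the plate's pose by overlaying its model on masks from several views.

```bash
cat >> h.py <<'E'
def plate_pts(p,tilt=.43,z=.03,v0=0.,v1=.1,t=.003):
    M=(R.from_euler('z',p[2])*R.from_euler('x',-tilt)).as_matrix()
    L=np.array([[sx*.045,sy*t,v] for v in (v0,v1) for sx in(-1,1) for sy in(-1,1)])
    return L@M.T+np.array([p[0],p[1],z])
def fit(shots,p0,gen):
    from scipy.optimize import minimize
    up=4
    def iou(s,p):
        h=cv2.convexHull(proj(s,gen(p)).astype(np.float32))
        c=np.zeros((420,560),np.uint8)
        cv2.fillPoly(c,[np.round(h*16).astype(np.int32)],1,shift=4)
        m=s["mask"];c=c>0
        return (c&m).sum()/(c|m).sum()
    f=lambda p:-sum(iou(s,p) for s in shots)
    best=None
    for a in (-.3,-.1,.1,.3):
        x0=np.array(p0,float);x0[2]+=a
        sim=np.vstack([x0]+[x0+d for d in np.diag([.01,.01,.15]+[.01]*(len(x0)-3))])
        r=minimize(f,x0,method="Nelder-Mead",options=dict(initial_simplex=sim,xatol=1e-4,fatol=1e-4))
        if best is None or r.fun<best.fun: best=r
    return best.x,[round(iou(s,best.x),3) for s in shots]
E
python3 - <<'E'
from h import *
S=pickle.load(open("S.pkl","rb"))
for n in ("top","side"):
    s=snap(n); m=vision.cut_out(s,"plate"); print(n,[(round(d["p"],2),int(d["mask"].sum()),np.argwhere(d["mask"]).mean(0).round()) for d in m])
    s["mask"]=m[0]["mask"] if m else None; S[n]=s
pickle.dump(S,open("S.pkl","wb"))
for v0 in (0.,.01,.02):
  g=lambda p:plate_pts(p,v0=v0)
  for names in (["p0","p1"],["top"],["p0","p1","top","side"]):
    names=[n for n in names if S[n]["mask"] is not None]
    print(v0,names,*fit([S[n] for n in names],[.4485,.245,0.1],g))
E
```

```text
top [(0.83, 1374, array([250., 121.]))]
side [(0.79, 899, array([125., 233.]))]
0.0 ['p1'] [0.44568484 0.24557884 0.10184825] [np.float64(0.886)]
0.0 ['top'] [0.44620428 0.24568328 0.18477971] [np.float64(0.891)]
0.0 ['p1', 'top', 'side'] [0.44734969 0.24588564 0.18385942] [np.float64(0.864), np.float64(0.881), np.float64(0.829)]
0.01 ['p1'] [0.4470849  0.24376908 0.11402876] [np.float64(0.941)]
0.01 ['top'] [0.44633943 0.24566232 0.13755452] [np.float64(0.945)]
0.01 ['p1', 'top', 'side'] [0.44721868 0.24457408 0.12047624] [np.float64(0.938), np.float64(0.921), np.float64(0.915)]
0.02 ['p1'] [0.4472664  0.24246624 0.13925058] [np.float64(0.927)]
0.02 ['top'] [0.44616533 0.24337329 0.16689722] [np.float64(0.939)]
0.02 ['p1', 'top', 'side'] [0.44717054 0.24200913 0.13308975] [np.float64(0.927), np.float64(0.919), np.float64(0.924)]
```

```bash
cat >> h.py <<'E'
PL=[.447,.244,.125]
FLIP=R.from_euler('z',np.pi)
def grasp_pose(p,v,flip,tilt=.43):
    M=R.from_euler('z',p[2])*R.from_euler('x',-tilt)
    pos=np.array([p[0],p[1],.03])+M.apply([0,0,v])
    return pos, M*RQ([0,1,0,0])*(FLIP if flip else R.identity())
E
python3 - <<'E'
from h import *
for flip in (0,1):
    for v in (.08,.2):
        p,o=grasp_pose(PL,v,flip); q=kin.ik(list(p),Q(o)); print("plate",flip,v,p.round(3),None if q is None else np.round(q,2))
    for z in (.096,.25):
        q=kin.ik([.515,-.092,z],Q(down(.03)*(FLIP if flip else R.identity()))); print("slot",flip,z,None if q is None else np.round(q,2))
E
```

```text
plate 0 0.08 [0.443 0.277 0.103] [ 0.73  0.27  1.92 -0.37  1.22  2.36]
plate 0 0.2 [0.437 0.327 0.212] [ 0.8   0.22  1.77 -0.33  1.44  2.34]
slot 0 0.096 [-0.22  0.11  2.06 -0.    0.96  1.32]
slot 0 0.25 [-0.22 -0.03  1.91 -0.    1.26  1.32]
plate 1 0.08 [0.443 0.277 0.103] [ 0.73  0.27  1.92 -0.37  1.22 -0.78]
plate 1 0.2 [0.437 0.327 0.212] [ 0.8   0.22  1.77 -0.33  1.44 -0.8 ]
slot 1 0.096 [-0.22  0.11  2.06 -0.    0.96 -1.83]
slot 1 0.25 [-0.22 -0.03  1.91 -0.    1.26 -1.83]
```

```bash
python3 - <<'E'
from h import *
p,o=grasp_pose(PL,.21,1)
env.goto(list(p),Q(o)); jaws.grip(.45)
s=snap("wrist"); m=vision.cut_out(s,"plate"); save(s,"pre.png")
print([(round(d["p"],2),int(d["mask"].sum()),np.argwhere(d["mask"]).mean(0).round()) for d in m]); marks(s,["plate","stand"])
S=pickle.load(open("S.pkl","rb"))
if m:
    s["mask"]=m[0]["mask"]; S["pre"]=s; pickle.dump(S,open("S.pkl","wb"))
    for v0 in (.01,.015,.02):
        g=lambda p:plate_pts(p,v0=v0)
        print(v0,*fit([s],PL,g),*fit([S[k] for k in ("pre","p1","top","side")],PL,g))
    g=lambda p:plate_pts(p[:3],v0=.013,z=.03+p[3])
    print("z",*fit([S[k] for k in ("pre","p1","top","side")],PL+[0],g))
    im=s["color"].copy(); h=cv2.convexHull(proj(s,plate_pts(PL)).astype(np.float32)).astype(int)
    cv2.polylines(im,[h],True,(255,0,0),1); cv2.imwrite("pics/pre.png",im[:,:,::-1])
st()
E
```

```text
[(0.64, 649, array([198., 281.])), (0.24, 1964, array([191.,  14.])), (0.18, 1736, array([145., 218.]))]
plate [(0.95, [0.448, 0.243, 0.029])]
stand [(0.7, [0.444, 0.242, -0.002])]
0.01 [0.44630185 0.24311184 0.15720277] [np.float64(0.9)] [0.44696196 0.24345161 0.16073625] [np.float64(0.904), np.float64(0.926), np.float64(0.924), np.float64(0.889)]
0.015 [0.44766108 0.24360955 0.16157339] [np.float64(0.905)] [0.44757296 0.24331967 0.15791745] [np.float64(0.905), np.float64(0.944), np.float64(0.949), np.float64(0.929)]
0.02 [0.44735689 0.24355765 0.16173874] [np.float64(0.908)] [0.44765103 0.24347632 0.16077784] [np.float64(0.905), np.float64(0.912), np.float64(0.93), np.float64(0.93)]
z [0.44691862 0.24388237 0.15585115 0.00136792] [np.float64(0.905), np.float64(0.927), np.float64(0.96), np.float64(0.913)]
t 9.6667 [0.4361 0.3309 0.2209] F [ 0.6 -0.1  0.6] gap 0.448 0.0
```

View pics/pre.png

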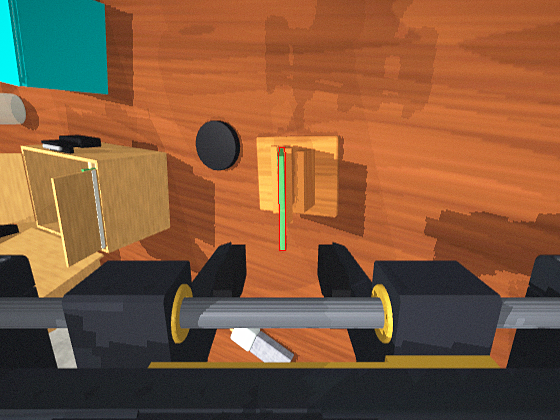

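The wrist view shows the plate edge-on, centred between the fingers (x≈282, rows 148–250), so the pose fit is confirmed. Now I grasp it and draw it out along its own slope.

```bash
sed -i 's/^PL=.*/PL=[.4474,.2436,.156]/' h.py; python3 - <<'E'
from h import *
p1,o=grasp_pose(PL,.14,1); env.goto(list(p1),Q(o))
p,o=grasp_pose(PL,.080,1); env.line_to(list(p),vel=.08); st()
jaws.grip(0.0); st()
print(np.array(current_gripper_force()))
p2,_=grasp_pose(PL,.19,1); env.line_to(list(p2),vel=.08); st()
env.goto([.47,.10,.34],Q(down(.03)*FLIP)); st()
s=snap("wrist"); save(s,"held.png"); marks(s,["plate","free_slot","packed_plate","left_flap_hinge","right_flap_hinge","carton"],2)
s=snap("side"); save(s,"held_side.png")
a=[cv2.imread(f"pics/{n}.png") for n in ["held","held_side"]]
cv2.imwrite("pics/g2.png",cv2.resize(np.hstack(a),(800,300),interpolation=cv2.INTER_AREA))
E
```

```text
t 10.95 [0.4425 0.2768 0.103 ] F [ 0.  -0.2  0.2] gap 0.447 0.0
t 11.5583 [0.4423 0.2767 0.1028] F [ 0.3  0.7 -0.1] gap 0.067 30.0
30.000002905726433
t 13.0833 [0.4348 0.3214 0.2021] F [-0.  -1.  -1.6] gap 0.067 30.0
t 14.1333 [0.4696 0.1004 0.339 ] F [-0.5  0.9 -1.8] gap 0.07 30.0
plate [(0.95, [0.469, 0.1, 0.26])]
free_slot []
packed_plate [(0.7, [0.518, -0.024, 0.009])]
left_flap_hinge [(0.68, [0.305, -0.102, 0.112]), (0.61, [0.516, 0.026, 0.114])]
right_flap_hinge [(0.72, [0.519, -0.142, 0.114])]
carton [(0.93, [0.517, -0.057, -0.002]), (0.6, [0.738, -0.276, 0.001])]
```

View pics/g2.png

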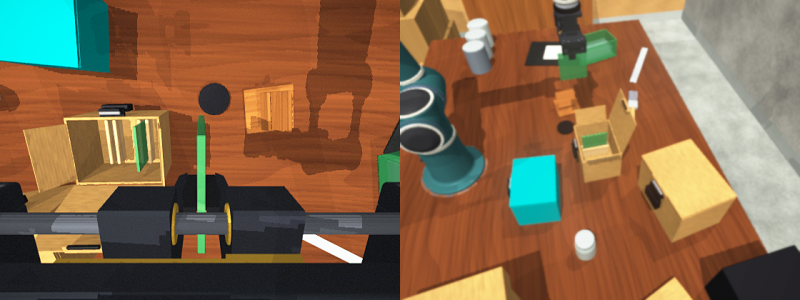

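Plate is held properly (gap 0.067, about 6 mm; its bottom is at TCP-80 mm). Next I view the slot from close by and rectify the pictures onto the rib-top plane.

```bash
cat >> h.py <<'E'
def rect(s,z,x0=.455,x1=.575,y0=-.145,y1=.03,k=2500):
    W,H=int((y1-y0)*k),int((x1-x0)*k)
    src=np.float32(proj(s,[[x1,y1,z],[x1,y0,z],[x0,y0,z],[x0,y1,z]]))
    M=cv2.getPerspectiveTransform(src,np.float32([[0,0],[W,0],[W,H],[0,H]]))
    return cv2.warpPerspective(s["color"][:,:,::-1].copy(),M,(W,H),flags=cv2.INTER_CUBIC)
E
python3 - <<'E'
from h import *
env.goto([.47,-.02,.29],Q(down(.03)*FLIP)); st()
s=snap("wrist"); marks(s,["plate","free_slot","packed_plate","left_flap_hinge","right_flap_hinge","lid_hinge"],2)
S=pickle.load(open("S.pkl","rb")); S["r0"]=s
env.goto([.47,-.06,.29],Q(down(.03)*FLIP))
s=snap("wrist"); marks(s,["plate","free_slot","packed_plate","left_flap_hinge","right_flap_hinge"],2); S["r1"]=s
pickle.dump(S,open("S.pkl","wb"))
out=[]
for n in ("r0","r1","c1","c0"):
    a=rect(S[n],.045)
    for y in np.arange(-.14,.03,.02): cv2.line(a,(int((.03-y)*2500),0),(int((.03-y)*2500),12),(255,0,0),1)
    for x in (.475,.495,.515,.535,.555): cv2.line(a,(0,int((.575-x)*2500)),(8,int((.575-x)*2500)),(255,0,0),1)
    out.append(a)
g=np.vstack([np.hstack(out[:2]),np.hstack(out[2:])]); cv2.imwrite("pics/g3.png",cv2.resize(g,(800,549),interpolation=cv2.INTER_AREA)); print(g.shape); st()
E
```

```text
t 15.1167 [ 0.47   -0.0202  0.2899] F [-0.  -0.3 -1.1] gap 0.068 30.0
plate [(0.73, [0.47, -0.021, 0.21])]
free_slot [(0.54, [0.518, -0.09, 0.005]), (0.23, [0.521, -0.176, 0.168])]
packed_plate [(0.6, [0.514, 0.038, 0.178]), (0.51, [0.515, 0.026, 0.118])]
left_flap_hinge [(0.93, [0.513, 0.025, 0.114])]
right_flap_hinge [(0.64, [0.516, -0.141, 0.117])]
lid_hinge [(0.76, [0.369, -0.187, 0.125])]
plate [(0.94, [0.468, -0.059, 0.214])]
free_slot [(0.74, [0.52, -0.09, 0.005])]
packed_plate [(0.9, [0.516, -0.022, 0.006])]
left_flap_hinge [(0.58, [0.512, 0.027, 0.116])]
right_flap_hinge [(0.76, [0.52, -0.144, 0.117])]
(598, 874, 3)
t 16.05 [ 0.47   -0.0594  0.29  ] F [-1.4 -0.4 -1.4] gap 0.068 30.0
```

View pics/g3.png

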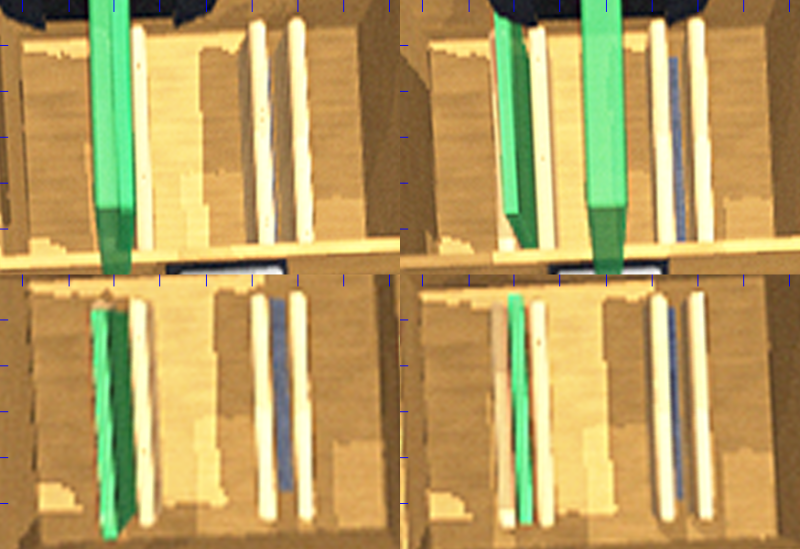

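Rectified views agree (ribs mid-line consistent in four shots): slot centre (0.5175,-0.0934), yaw 0.038. The plate is centred at the TCP. Now inserting in force-checked steps.

```bash
cat >> h.py <<'E'
CY=.038; SL=np.array([.5175,-.0934]); CC=np.array([.5162,-.0584])
E
python3 - <<'E'
from h import *
x,y=SL; o=Q(down(CY)*FLIP)
env.goto([x-.001,y,.27],o); env.line_to([x-.001,y,.15],vel=.12); st()
env.line_to([x-.001,y,.126],vel=.04); f0=np.array(current_ft_force()); st()
z=.126
while z>.094:
    z-=.004; env.line_to([x-.001,y,z],vel=.03); f=np.array(current_ft_force())-f0
    if np.linalg.norm(f)>5: print("contact",z,f.round(1)); break
st()
s=snap("wrist"); save(s,"ins.png"); marks(s,["plate"])
E
```

```text
t 17.55 [ 0.5173 -0.0935  0.151 ] F [ 0.2  1.3 -0.7] gap 0.065 30.0
t 18.3 [ 0.5165 -0.0934  0.1259] F [ 0.5 -0.6 -1.8] gap 0.063 30.0
t 20.5667 [ 0.5161 -0.0933  0.0936] F [ 0.5 -0.3 -2.1] gap 0.066 30.0
plate [(0.65, [0.519, -0.092, 0.016])]
```

View pics/ins.png

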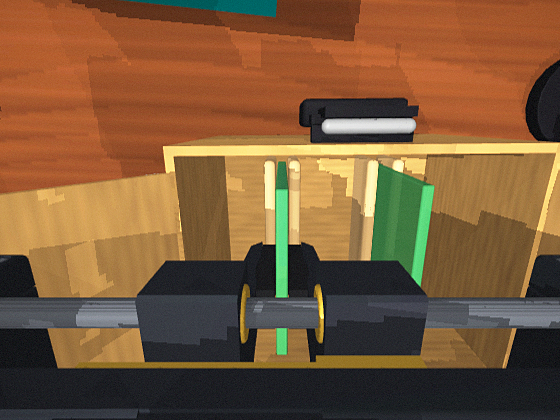

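The plate stands between the two ribs (x≈282, rows 165–240) with no side force. I'll carry on down to floor contact.

```bash
python3 - <<'E'
from h import *
x,y=SL; f0=np.array(current_ft_force()); z=.094
while z>.0815:
    z-=.002; env.line_to([x-.001,y,z],vel=.03); f=np.array(current_ft_force())-f0
    if np.linalg.norm(f)>5: print("contact",z,f.round(1)); break
st()
jaws.grip(.3); env.pause(.2); st()
env.line_to([x-.001,y,.20],vel=.12)
jaws.grip(0.0)
# shut fingers: push plate top gently down to check seating (top expected .104)
env.line_to([x-.001,y,.115],vel=.1); f0=np.array(current_ft_force()); z=.115
while z>.099:
    z-=.002; env.line_to([x-.001,y,z],vel=.03); f=np.array(current_ft_force())-f0
    if f[2]>4: print("top at",current_ee_pos()[2],f.round(1)); break
st()
env.line_to([x-.001,y,.2],vel=.15); st()
for n in ("top","wrist"):
    s=snap(n); save(s,f"after_{n}.png"); marks(s,["plate","packed_plate","left_flap_edge","right_flap_edge"],2)
E
```

```text
contact 0.086 [-2.   5.1  9.4]
t 21.6667 [ 0.5173 -0.0931  0.0874] F [-2.5  4.7  7.3] gap 0.063 30.0
t 22.3583 [ 0.5173 -0.0931  0.0874] F [-2.5  4.4  6.9] gap 0.299 0.0
top at 0.10438056998119366 [-1.6 -0.2  8.7]
t 26.4917 [ 0.5169 -0.0937  0.1044] F [-2.4 -0.1  7.4] gap 0.008 3.9
t 27.2917 [ 0.5158 -0.0932  0.199 ] F [ 0.1  0.3 -0.3] gap 0.006 0.0
plate [(0.63, [0.517, -0.094, 0.002]), (0.61, [0.582, -0.058, 0.124])]
packed_plate [(0.73, [0.423, -0.388, -0.004]), (0.66, [0.513, -0.022, 0.004])]
left_flap_edge [(0.74, [0.514, 0.036, 0.177])]
right_flap_edge [(0.83, [0.52, -0.19, 0.16])]
plate [(0.97, [0.518, -0.094, 0.004]), (0.58, [0.512, -0.023, 0.006])]
packed_plate [(0.81, [0.516, -0.022, 0.006])]
left_flap_edge [(0.9, [0.51, 0.036, 0.178])]
right_flap_edge [(0.92, [0.524, -0.185, 0.154])]
```

Plate is fully down (its top felt at 0.1044; 0.104 expected) and released. Now the flaps: shut fingers turned 90°, sweeping in from outside and following the hinge arc down.

```bash
cat >> h.py <<'E'
def cw(x,y,z): 
    c,s=np.cos(CY),np.sin(CY); return [CC[0]+c*x-s*y,CC[1]+s*x+c*y,z]
OF=Q(down(CY+np.pi/2))
def flap(side,ustart,xo=-.033):  # side +1 left, -1 right
    W=lambda u,w:cw(xo,side*(.0835-u),.1165+w)
    env.goto(W(ustart,.09),OF)
    env.line_to(W(ustart,.022),vel=.15); st()
    env.line_to(W(-.012,.022),vel=.12); st()
    env.line_to(W(-.0105,.044),vel=.12)
    for a in np.linspace(1.4,0,8):
        n=.0015
        u,w=.045*np.cos(a)-n*np.sin(a)-.009,.045*np.sin(a)+n*np.cos(a)
        env.line_to(W(u,w),vel=.09)
        f=np.array(current_ft_force())
        if np.linalg.norm(f)>12: print("force",a,f.round(1)); break
    st()
    env.line_to(W(.036,.09),vel=.2)
E
python3 - <<'E'
from h import *
for y in (-.2,.12,0): print(kin.ik(cw(-.033,y,.14),OF))
q=kin.ik(cw(-.033,-.16,.26),OF)
env.goto_joints(q)
flap(-1,-.072)
s=snap("top"); save(s,"f1.png"); marks(s,["right_flap_edge","left_flap_edge","plate","packed_plate"],2); st()
E
```

```text
[-5.31225236e-01  1.22100688e-01  1.96292864e+00 -4.44089210e-16
  1.05656332e+00 -5.69225236e-01]
[ 7.35970804e-02 -1.62870013e-02  2.10893816e+00 -4.44089210e-16
  1.04894149e+00  3.55970804e-02]
[-1.73990997e-01 -7.52523235e-03  2.10028536e+00 -4.44089210e-16
  1.04883252e+00 -2.11990997e-01]
t 29.925 [ 0.4902 -0.2156  0.14  ] F [-0.5  0.1  0.8] gap 0.004 0.0
t 30.575 [ 0.4869 -0.1548  0.1387] F [ 0.7 -0.3  0. ] gap 0.004 0.0
t 32.9083 [ 0.4859 -0.1073  0.1184] F [ 1.7 -0.9  1.9] gap 0.004 0.9
right_flap_edge []
left_flap_edge [(0.77, [0.511, 0.04, 0.175])]
plate []
packed_plate []
t 33.75 [ 0.4839 -0.1068  0.2046] F [-0.4  0.8 -0.4] gap 0.004 0.0
```

```bash
python3 - <<'E'
from h import *
env.goto(cw(-.033,.13,.25),OF)
flap(+1,-.05)
env.goto(cw(-.19,.02,.36),Q(down(CY)*FLIP))
s=snap("wrist"); save(s,"w2.png"); marks(s,["left_flap_edge","right_flap_edge","lid_edge","lid_hinge"],2)
t=snap("top"); save(t,"t2.png"); marks(t,["left_flap_edge","right_flap_edge","lid_edge"],2); st()
cv2.imwrite("pics/g4.png",cv2.resize(np.hstack([s["color"],t["color"]])[:,:,::-1],(800,300),interpolation=cv2.INTER_AREA))
E
```

```text
t 35.4 [0.4792 0.0736 0.1397] F [0.5 0.4 0.2] gap 0.007 0.0
t 35.8667 [0.4802 0.0355 0.1394] F [ 0.7 -0.4  0.1] gap 0.002 0.0
t 38.2 [ 0.4821 -0.0123  0.1184] F [ 0.5 -0.6  1.2] gap 0.008 0.9
left_flap_edge []
right_flap_edge []
lid_edge [(0.98, [0.231, -0.18, 0.124])]
lid_hinge [(0.96, [0.58, -0.056, 0.118]), (0.56, [0.369, -0.188, 0.129])]
left_flap_edge [(0.96, [0.518, -0.036, 0.115])]
right_flap_edge [(0.61, [0.513, -0.084, 0.118])]
lid_edge [(0.79, [0.659, -0.296, 0.159]), (0.69, [0.232, -0.178, 0.12])]
t 40.75 [ 0.3256 -0.0456  0.3599] F [-0.2 -0.1 -0.1] gap 0.003 0.0
```

View pics/g4.png

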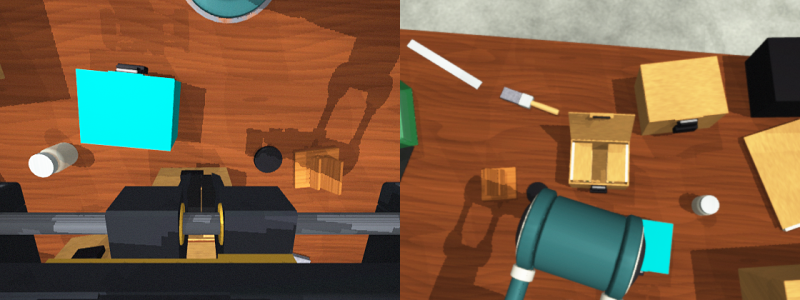

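Top view shows both flaps lying flat (edges at z 0.115 and 0.118), with the slit between them at about (600,160). Now the lid: get behind it, swing it over, and press slowly with force feedback.

```bash
python3 - <<'E'
from h import *
W=lambda u,w:cw(.064-u,0,.122+w)
o=Q(down(CY)*FLIP)
env.goto(W(-.072,.20),o); env.line_to(W(-.072,.103),vel=.2); st()
f0=np.array(current_ft_force())
env.line_to(W(-.011,.103),vel=.12); st()
env.line_to(W(-.0105,.120),vel=.12)
A=np.r_[np.linspace(1.4,.25,6)]
for a in A:
    r=.120+.009*(1.4-a)/1.2
    env.line_to(W(r*np.cos(a)-.0015*np.sin(a)-.009,r*np.sin(a)+.0015*np.cos(a)),vel=.13)
    f=np.array(current_ft_force())-f0
    print(round(a,2),f.round(1))
    if np.linalg.norm(f)>10: print("stop"); break
st()
E
```

```text
t 42.6333 [ 0.6524 -0.0534  0.2266] F [-0.1  0.3  0.2] gap 0.004 0.0
t 43.2917 [ 0.5918 -0.0556  0.2261] F [ 0.1 -0.2  0.6] gap 0.002 0.0
1.4 [-0.2 -0.9 -0.5]
1.17 [ 1.9 -0.3 -0.3]
0.94 [ 1.1 -0.2  1.2]
0.71 [ 0.5 -0.4  1. ]
0.48 [-0.8 -0.3  1.4]
0.25 [-1.4 -0.3  0.9]
t 45.7417 [ 0.4647 -0.0603  0.1553] F [-1.5 -0.   1.2] gap 0.01 0.5
```

```bash
python3 - <<'E'
from h import *
p=np.array(current_ee_pos()); z=p[2]; peak=0; snapped=False; L=[]; zs=None
u=.120; x,y=cw(.064-u,0,0)[:2]
f0=0
while z>.117 and current_time_s()<60:
    z-=.001; env.line_to([x,y,z],vel=.01); f=current_ft_force()[2]; L.append((round(current_ee_pos()[2]*1e3,1),round(float(f),1)))
    peak=max(peak,f)
    if not snapped and peak>8 and f<peak-4: snapped=True; print("snap at",L[-1],peak)
    if f>(20 if snapped else 28): print("stop",snapped,L[-1]); break
print(L); st()
E
```

```text
snap at (np.float64(131.9), 6.5) 11.941691866667364
stop True (np.float64(126.2), 21.4)
[(np.float64(154.4), 1.4), (np.float64(153.1), 0.9), (np.float64(152.0), 1.7), (np.float64(151.0), 1.8), (np.float64(150.1), 1.9), (np.float64(149.1), 0.9), (np.float64(148.2), 1.9), (np.float64(147.2), 1.4), (np.float64(146.2), 2.5), (np.float64(145.2), 2.6), (np.float64(144.2), 1.4), (np.float64(143.2), 1.7), (np.float64(142.2), 1.1), (np.float64(141.2), 1.0), (np.float64(140.2), 1.7), (np.float64(139.2), 0.5), (np.float64(138.1), 1.9), (np.float64(137.2), 1.9), (np.float64(136.3), 2.6), (np.float64(135.8), 6.2), (np.float64(135.2), 9.0), (np.float64(134.5), 10.9), (np.float64(133.6), 11.9), (np.float64(131.9), 6.5), (np.float64(130.0), -0.7), (np.float64(129.0), 0.2), (np.float64(128.1), 0.0), (np.float64(127.2), -1.3), (np.float64(126.6), 2.7), (np.float64(126.4), 8.8), (np.float64(126.3), 15.1), (np.float64(126.2), 21.4)]
t 54.125 [ 0.4605 -0.0606  0.1262] F [-9.8  1.4 21.4] gap 0.003 10.6
```

The catch snapped at 12 N, and about 10 mm lower the lid met the hard stop (21 N). Back off and check that it stays shut.

```bash
python3 - <<'E'
from h import *
p=np.array(current_ee_pos()); env.line_to([p[0],p[1],.16],vel=.08)
env.line_to([p[0]-.06,p[1],.30],vel=.25); env.pause(.2)
s=snap("side"); save(s,"end.png"); marks(s,["lid_edge","lid_hinge"],3)
st()
E
```

```text
lid_edge [(0.76, [0.237, -0.178, 0.125]), (0.7, [0.442, 0.243, -0.0]), (0.68, [0.45, -0.06, 0.125])]
lid_hinge [(0.97, [0.362, -0.189, 0.122]), (0.7, [0.58, -0.053, 0.121]), (0.41, [0.516, -0.057, -0.001])]
t 55.8417 [ 0.4002 -0.0605  0.2988] F [0.6 0.1 0.4] gap 0.004 0.0
```

View pics/end.png

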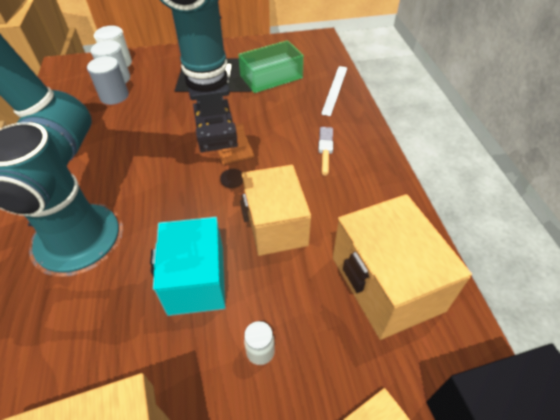

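The lid lies flat and shut at (278,205) and the bystanders are where they were: jar (259,343), cap (232,178), brush (326,148).

```bash
python3 -c "
from station import *
print(job_done())"
```

```text
the job is handed in; nothing more can be done
None
```

The job is handed in at about 56 s: the plate is fully down in the free slot, both flaps are flat, and the lid is latched (snapped at 12 N, pressed to 21 N) and stayed shut after I let go.

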